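Restock a tin in a tight display row

TASK

Put the rose tin back in its place in the display tray, between the navy and the amber tin. The row is closed up in the middle, so first gently slide the tins of each side apart towards their clear end plate to open a gap, then slide the rose tin straight down into it until it stands on the tray, upright and in line with the others, and let go. Do not ram or squeeze the tins hard, do not lift the others out, and leave the candle, candlestick and dish alone.

Things in the scene. Friction and masses are not known exactly. Their poses are not given: they have to be found in the camera images.
- tray: dark wooden display tray, 150 x 300 x 26 mm (x, y, z), fixed; origin under its centre. On it stands the row, along y, between two lips 60 mm apart, 12 mm high, 4 mm thick. A clear frame with an end plate at either end of the row (5 mm thick, 82 mm high, 153 mm apart inside: five tins and 3 mm) is clamped somewhere along the tray; its place is not measured
- rose_mid (a point): rose-pink tin to be put in the row; upright metal tin, 56 x 30 x 88 mm (its x, y, z), 0.10 to 0.18 kg, thin sheet that dents when pushed with over 20 N; this point is its centre, half-way up. It stands on the counter left or right of the tray, centre 44 mm up
- navy_mid (a point): navy-blue tin, one of the two middle tins of the row (side varies); upright metal tin, 56 x 30 x 88 mm (its x, y, z), 0.10 to 0.18 kg, thin sheet that dents when pushed with over 20 N; this point is its centre, half-way up, 70 mm above the counter. It stands on the tray, its x along the tray's x, and slides with 0.3 to 2 N of friction; front and back are free above the lips, to be pinched from above
- amber_mid (a point): amber-orange tin, the other middle tin of the row; upright metal tin, 56 x 30 x 88 mm (its x, y, z), 0.10 to 0.18 kg, thin sheet that dents when pushed with over 20 N; this point is its centre, half-way up. All four tins of the row stand side by side along the tray's y with 0.3 mm between them, square to it, centres 70 mm above the counter
- cream_mid (a point): cream-white tin at one end of the row (side varies); upright metal tin, 56 x 30 x 88 mm (its x, y, z), 0.10 to 0.18 kg, thin sheet that dents when pushed with over 20 N; this point is its centre, half-way up. Between the row and the two end plates there are about 32 mm free in all, split unknown: 7 to 25 mm at either end. A plate is found by feel: tins slid towards it come up solid
- mint_mid (a point): pale green tin at the other end of the row; upright metal tin, 56 x 30 x 88 mm (its x, y, z), 0.10 to 0.18 kg, thin sheet that dents when pushed with over 20 N; this point is its centre, half-way up
- candle_mid (a point): pink candle pot, 72 mm across at the rim, 82 mm tall, on the counter on the other side of the tray from the rose tin; this point is its centre, half-way up; leave it alone
- candlestick_mid (a point): silver candlestick with a short white candle, foot 80 mm across, 110 mm tall; this point is half-way up its axis; leave it alone
- dish_mid (a point): blue leaf-shaped glass dish of chocolates, about 120 x 280 mm (x, y) and 48 mm high, beyond the tray; this point is 20 mm above the centre of its underside; leave it alone
Mind the look-alikes: they are no part of the job. Leave any red look-alike of the part that bears amber_mid alone.

How it is judged:
On the way, in this order (a step that is already met when the one before it is completed fails the run):
1. the navy and amber tins stand apart in the tray with a gap about as wide as the rose tin between them, the rose tin not yet down in it (horizontal distance between navy_mid and amber_mid above 0.059 m and (height (world z) of rose_mid above 0.08 m or horizontal distance between rose_mid and navy_mid above 0.065 m)), for 0.2 s.
2. the rose tin stands on the tray between them (height (world z) of rose_mid below 0.073 m and horizontal distance between rose_mid and navy_mid below 0.036 m and horizontal distance between rose_mid and amber_mid below 0.036 m), for 0.2 s.
At the end, for the whole second after the job is handed in: All five tins stand on the tray (centres 67 to 73 mm above the counter), upright within 4 degrees; the rose tin is between navy and amber, within 36 mm of each centre to centre and parallel to them within 7 degrees, and at rest (all of step 2 and height (world z) of navy_mid between 0.067 and 0.073 m and angle between each of navy_mid, amber_mid, cream_mid, mint_mid, rose_mid's own z axis and vertical below 0.07 rad and height (world z) of amber_mid between 0.067 and 0.073 m and height (world z) of cream_mid between 0.067 and 0.073 m and height (world z) of mint_mid between 0.067 and 0.073 m and height (world z) of rose_mid above 0.067 m and horizontal distance between navy_mid and amber_mid above 0.057 m and angle between the x axis of rose_mid and the x axis of navy_mid, either way round below 0.12 rad and angle between the x axis of rose_mid and the x axis of amber_mid, either way round below 0.12 rad and linear speed of rose below 0.01 m/s); the robot touches nothing.
It fails at once if two tins are pressed against each other with more than 20 N (contact force between any of navy, rose and amber above 20 N or contact force between any of navy, amber, rose and cream above 20 N or contact force between any of navy, amber, rose and mint above 20 N or contact force between rose and navy above 20 N).
It fails at once if a tin is pressed against the tray, its lips or its end plates with more than 35 N (contact force between any of navy, amber, cream, mint, rose and tray above 35 N).
It fails at once if a tin already in the row is lifted more than 20 mm or tipped more than 20 degrees (height (world z) of any of navy_mid, amber_mid, cream_mid, mint_mid above 0.09 m or angle between any of navy_mid, amber_mid, cream_mid, mint_mid's own z axis and vertical above 0.35 rad).
It fails at once if the candle, the candlestick or the dish is moved more than 15 mm (distance of any of candle_mid, candlestick_mid, dish_mid from where it was at the start of the episode above 0.015 m).
It also fails if it takes over 67 s, if anything falls off the work surface, if the arm or the gripper's body presses on something with over 40 N, if the wrist force passes 120 N, or if a joint passes its speed limit or range.

ROBOT

A 6-joint arm with a two-finger parallel gripper is mounted at the origin on the work surface. World frame = base frame: x ahead of the robot, y to its left, z up, the work surface at z = 0. Lengths are in m, angles in rad, forces in N, time in s.
With the tool pointing down it reaches from about 0.275 to 0.85 m from the base axis. Payload 5.2 kg.
Tool frame: the origin (TCP) lies between the finger pads; the fingertips stand 11 mm ahead of it and the grasp point (between the pads) lies 8 mm behind it; z points along the fingers, y is the line along which they close (so a half turn about z gives the same grasp; the last joint's range is limited). The gripper opens to 85 mm and grips with 20 to 120 N. Pads are 22 mm wide; open, the fingers measure 114 mm over their backs; the gripper's body (76 mm by 85 mm) begins 54 mm behind the grasp point. The pads swing forward as they close: fully open they stand 13 mm farther back than shut.
Start: joints at [-1.428, 0.259, 1.535, -0, 1.348, -0.203], TCP at [0.186, -0.517, 0.242] pointing down, gripper open.
Joint ranges: [-3.14, 3.14], [-0.91, 2.08], [0.19, 2.58], [-1.22, 4.36], [0.22, 2.71], [-3.12, 3.12]. Speed limits (rad/s): [2.57, 2.57, 3.14, 3.14, 3.14, 3.14].

INTERFACE

Orientations are given as a 3x3 rotation matrix whose columns are the frame's x, y, z axes.
In Python, from station import r, grab_frame, order gives the robot as it stands.
- The arm moves only by the shell command python3 -m inch 'ROWS' [FORCE]. ROWS is JSON, a list of rows, each a list of 7 numbers: the shift along the tool's x, y, z in m, then the turn, a rotation vector about the tool's x, y, z in degrees, then the finger opening in m, from 0 to 0.0854. A call has 1 to 5 rows; each row shifts and turns the commanded pose from where the row before left it, along the tool's axes as they then stand; what a row does not reach is not made up. A row lasts 1/12 s, in which the tool goes at most 41.7 mm and 7.16 degrees, less where a joint would pass 70% of its speed; a pose out of reach is approached as far as the arm can. A call is refused whole if a number of a shift passes 0.0417 or a number of a turn 7.16, either way. A call with a gripper value outside its range is refused whole. The fingers move at their own pace and stop on an object; FORCE is the grip in N (left out, the last holds). Time passes only in rows, so rows that do not move let the fingers close. It gives the time, the measured TCP pose, the force, the opening and the grip force at its end, in the units of the state.
- r.observe(): the state, without advancing time (a new reading comes with each control period).
- grab_frame(name): name is "scene" or "top"; returns a dict with "color" (480x640x3 uint8, red, green, blue), "mtx" (3x3 intrinsics, pixels), "rvec" (rotation vector, rad) and "tvec" (3), from world to camera coordinates, as OpenCV has them. Camera axes: x right, y down, z forward; pixel columns grow to the right and rows downward; lengths in m; the calibration is good to about 2 mm. A picture is of the moment at which its call begins. There is no depth.
- order.finish_job(): hands the job in; it is judged then, once.
The state is a dict: "time": time; "joint_positions": joint angles; "dq": joint speeds; "effort": joint torques, N m; "ee_pos": TCP position; "tcp_rot": TCP orientation; "ft_force": force on the tool from outside, world axes, zero at the start; "ft_torque": the same for the moment, N m; "width": finger opening in m; "grasp_force": force on a finger pad.
Only numpy, scipy, OpenCV 4.12 (cv2) and the standard library are available. Lean on these libraries where they do the work, as an engineer would, in place of code of your own. Each camera call takes 0.05 s, during which the arm holds its last target. There are 200 camera calls.

## Working session

There is one attempt and no reset: what is moved stays moved. The work goes in short steps, Python scripts to look and compute and a shell command to move; the robot and the scene stay as the last step left them, time stands still between calls to the robot, and variables do not carry over. Pictures are saved under pics/ and viewed, at most 10 in all, crops included, and the job is handed in when it is done.

```bash
mkdir -p pics; ls; python3 - <<'E'
from station import r, grab_frame
import cv2
for n in("scene","top"):
    f=grab_frame(n); cv2.imwrite(f"pics/{n}0.png",f["color"][:,:,::-1]); print(n,f["mtx"].round(1).tolist(),f["rvec"],f["tvec"])
s=r.observe(); print(s["time"],s["ee_pos"],s["tcp_rot"].round(3) if hasattr(s["tcp_rot"],'round') else s["tcp_rot"],s["width"],s["ft_force"])
E
```

```text
pics
scene [[535.4, 0.0, 318.8], [0.0, 535.4, 243.0], [0.0, 0.0, 1.0]] [ 1.17019487  2.43830732 -0.86052011] [ 0.32899532 -0.30772122  1.36399816]
top [[515.6, 0.0, 322.9], [0.0, 515.6, 254.1], [0.0, 0.0, 1.0]] [ 2.19317872 -2.16990821  0.04250007] [0.0673047  0.55354637 1.23354625]
0.1 [ 0.1863893  -0.51694928  0.24153396] [[ 0.941  0.339 -0.   ]
 [ 0.339 -0.941  0.002]
 [ 0.    -0.002 -1.   ]] 0.08541314148956915 [-0.10386155 -0.59448456 -1.16003   ]
```

View pics/scene0.png

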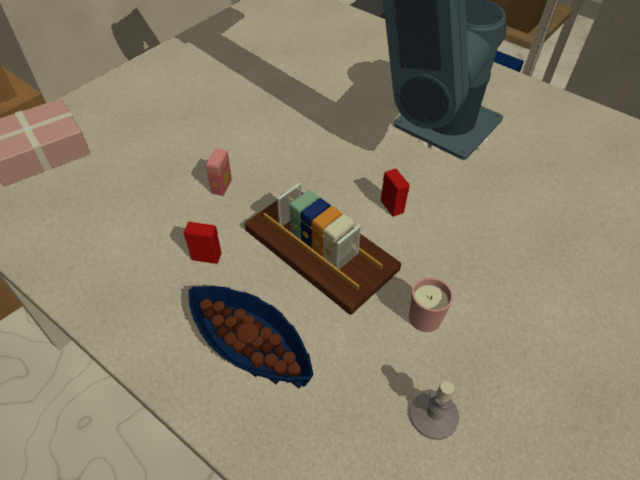

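View pics/top0.png

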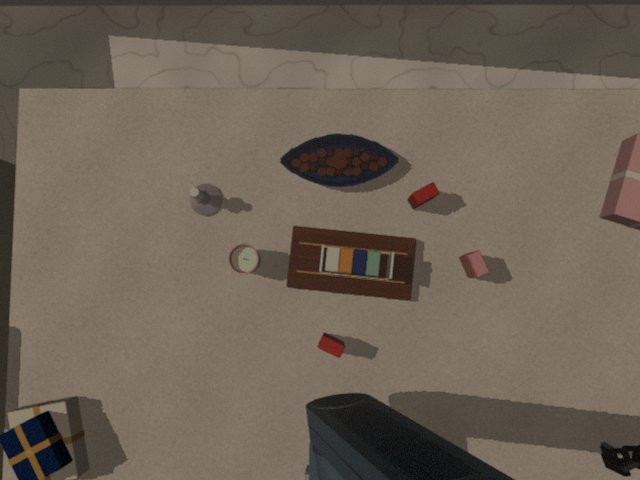

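The scene view shows the row at about (325,228): mint, navy, amber and cream. The rose tin is at (219,172), and there are red look-alikes at (203,242) and (395,192). The top view has the row at (352,261), rose at (474,264), the candle at (245,258), and red tins at (424,195) and (331,345). Only the pink tin at (474,264) fits "rose", and the orange one in the row at (346,260) is amber. I'll confirm both in one enlarged crop.

```bash
python3 - <<'E'
import cv2,numpy as np
t=cv2.imread("pics/top0.png"); s=cv2.imread("pics/scene0.png")
a=cv2.resize(t[220:310,280:420],None,fx=5,fy=5,interpolation=cv2.INTER_CUBIC)[:300+150]
b=cv2.resize(t[235:295,440:510],None,fx=5,fy=5,interpolation=cv2.INTER_CUBIC)
o=np.zeros((600,800,3),np.uint8)
# top row crop at 4x (280..420 x, 225..300 y), rose crop 4x (450..500), scene crop 4x
a=cv2.resize(t[225:300,285:417],None,fx=4,fy=4,interpolation=cv2.INTER_CUBIC); o[:300,:528]=a
b=cv2.resize(t[235:295,450:515],None,fx=4,fy=4,interpolation=cv2.INTER_CUBIC); o[:240,530:790]=b
c=cv2.resize(s[180:255,260:370],None,fx=4,fy=4,interpolation=cv2.INTER_CUBIC); o[300:,:440]=c
d=cv2.resize(s[140:205,190:250],None,fx=4,fy=4,interpolation=cv2.INTER_CUBIC); o[300:560,450:690]=d
cv2.imwrite("pics/crop0.png",o)
E
cat > h.py <<'E'
import numpy as np,cv2
from station import r,grab_frame
def ray(f,uv,z):
    R=cv2.Rodrigues(np.array(f["rvec"]))[0]; c=-R.T@np.array(f["tvec"])
    d=R.T@np.linalg.inv(f["mtx"])@np.array([uv[0],uv[1],1.]); return c+d*(z-c[2])/d[2]
def proj(f,P): return cv2.projectPoints(np.array(P,float).reshape(-1,1,3),np.array(f["rvec"]),np.array(f["tvec"]),np.array(f["mtx"]),None)[0].reshape(-1,2)
E
```

```text
(no output)
```

View pics/crop0.png

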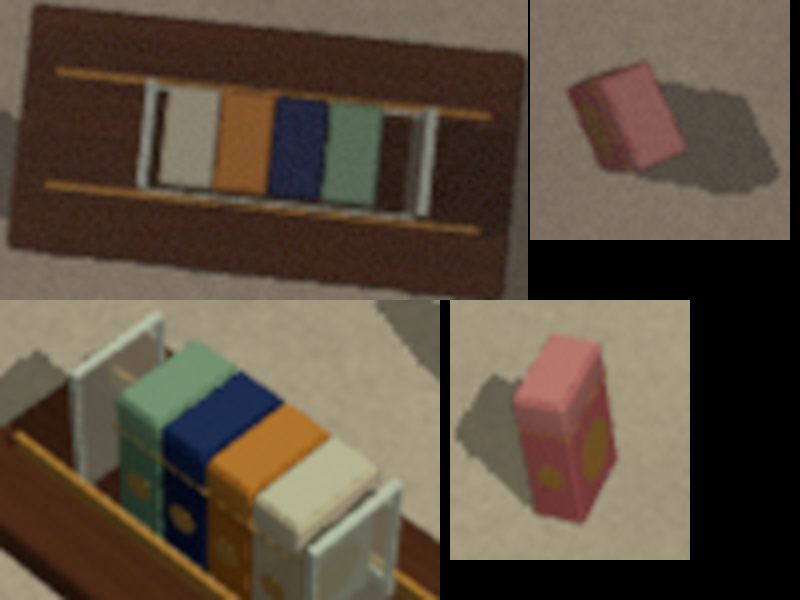

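The crop confirms the row from left (+y) to right is cream, amber (orange), navy, mint. The free space is mostly on the mint side. The rose tin is pink and turned about 25°. Next I fit poses from the corners in both views.

```bash
cat > m.py <<'E'
from h import *
from scipy.optimize import least_squares
T=grab_frame("top");S=grab_frame("scene")
def ct(p):return [[285+u/4,225+v/4] for u,v in p]
def cr(p):return [[450+(u-530)/4,235+v/4] for u,v in p]
def sr(p):return [[260+u/4,180+(v-300)/4] for u,v in p]
def ss(p):return [[190+(u-450)/4,140+(v-300)/4] for u,v in p]
def fit(name,tp,sp,loc,z,x0):
    # loc list of local corners; tp/sp dict idx->pix
    def W(p):
        c,s=np.cos(p[2]),np.sin(p[2]);return np.array([[p[0]+c*a-s*b,p[1]+s*a+c*b,z+q] for a,b,q in loc])
    def res(p):
        w=W(p);return np.r_[(proj(T,w[list(tp)])-np.array(list(tp.values()))).ravel(),(proj(S,w[list(sp)])-np.array(list(sp.values()))).ravel()]
    o=least_squares(res,x0);print(name,o.x[:2].round(4),"yaw deg",np.degrees(o.x[2]).round(2),"rms px",np.sqrt(np.mean(o.fun**2)).round(2));print(o.fun.round(1));return o.x
L=.0605;B=[(.028,L,0),(-.028,L,0),(.028,-L,0),(-.028,-L,0)]
t=ct([(165,87),(160,185),(383,105),(376,205)]); s=sr([(255,495),(193,343)][:0]+[(300,540),(380,470),(118,402),(193,343)])
row=fit("row",dict(enumerate(t)),dict(enumerate(s)),B,.114,[.5,0,0])
for n,k in zip(("cream","amber","navy","mint"),(1.5,.5,-.5,-1.5)):
    print(n,(row[:2]+k*.0303*np.array([-np.sin(row[2]),np.cos(row[2])])).round(4))
B=[(.028,.015,0),(-.028,.015,0),(.028,-.015,0),(-.028,-.015,0),(.028,.015,-.088),(.028,-.015,-.088)]
t=cr([(604,78),(640,170),(645,62),(685,148)])
for p in t: print(ray(T,p,.088).round(4))
s=ss([(567,412),(603,345),(516,400),(553,334),(582,522),(533,512)])
fit("rose",dict(enumerate(t)),dict(enumerate(s)),B,.088,[.5,-.25,.4])
f=lambda p:ray(T,ct([p])[0],.026)[:2].round(4)
print("plates",[ray(T,ct([p])[0],.108)[:2].round(4).tolist() for p in((155,80),(143,187),(428,110),(417,214))])
print("candle",ray(T,(245,258),.08).round(3))
E
python3 m.py
```

```text
row [0.5325 0.0066] yaw deg -4.67 rms px 0.89
[-0.2 -0.8 -1.3 -0.4 -0.8 -0.4 -1.2 -0.4  0.  -1.5  0.2 -0.8 -1.7 -0.8
 -0.  -1.2]
cream [0.5362 0.0518]
amber [0.5337 0.0216]
navy [ 0.5313 -0.0085]
mint [ 0.5288 -0.0387]
[ 0.551  -0.2594  0.088 ]
[ 0.4989 -0.2794  0.088 ]
[ 0.5603 -0.2827  0.088 ]
[ 0.5117 -0.3049  0.088 ]
rose [ 0.5286 -0.28  ] yaw deg 23.34 rms px 0.98
[-1.9  1.1 -1.   0.9 -0.   0.  -0.   1.3 -1.2 -0.5 -0.4 -0.9 -1.8 -0.2
 -0.9 -0.7  0.4  1.4 -0.   1.2]
plates [[0.5679, 0.0698], [0.5076, 0.0758], [0.5525, -0.0836], [0.4942, -0.0776]]
candle [0.538 0.252 0.08 ]
```

```bash
cat > st.py <<'E'
import sys;from h import *
# usage: st.py x y z yaw(tool x axis, deg) -> remaining in tool axes
s=r.observe();R=np.array(s["tcp_rot"]);p=np.array(s["ee_pos"])
yaw=np.degrees(np.arctan2(R[1,0],R[0,0]))
print("t %.2f p %s yaw %.2f tilt %s w %.4f g %.1f F %s"%(s["time"],p.round(4),yaw,R[:2,2].round(4),s["width"],s["grasp_force"],np.round(s["ft_force"],2)))
if len(sys.argv)>4:
    a=list(map(float,sys.argv[1:5]));d=np.array(a[:3])-p
    c,n=np.cos(np.radians(a[3])),np.sin(np.radians(a[3]));Q=np.array([[c,n,0],[n,-c,0],[0,0,-1.]])
    print("now-axes",(R.T@d).round(4),"after-turn axes",(Q.T@d).round(4),"turn z deg",round(yaw-a[3],2))
E
python3 -m inch '[[0,0,0,0,0,-6.55,0.0854],[0,0,0,0,0,-6.55,0.0854],[0,0,0,0,0,-6.55,0.0854],[0,0,0,0,0,-6.55,0.0854],[0,0,0,0,0,-6.55,0.0854]]' 20
python3 -m inch '[[0,0,0,0,0,-6.55,0.0854],[0,0,0,0,0,-6.55,0.0854],[0,0,0,0,0,-6.55,0.0854],[0,0,0,0,0,-6.55,0.0854],[0,0,0,0,0,-6.55,0.0854]]'
for i in 1; do python3 -m inch '[[0.0356,0.0202,0,0,0,0,0.0854],[0.0356,0.0202,0,0,0,0,0.0854],[0.0356,0.0202,0,0,0,0,0.0854],[0.0356,0.0202,0,0,0,0,0.0854],[0.0356,0.0202,0,0,0,0,0.0854]]'; done
python3 st.py 0.5313 -0.0085 0.15 85.3
```

```text
time: 0.62
ee_pos: [0.1864, -0.5173, 0.2421]
tcp_rot: [[0.603, 0.797, -0.0], [0.797, -0.603, 0.001], [0.0, -0.0, -1.0]]
ft_force: [-0.8, 0.3, 0.3]
width: 0.0852
grasp_force: 0.0
time: 1.03
ee_pos: [0.1864, -0.5173, 0.2421]
tcp_rot: [[0.076, 0.997, -0.0], [0.997, -0.076, 0.001], [0.001, -0.0, -1.0]]
ft_force: [0.3, -0.3, 0.5]
width: 0.0852
grasp_force: 0.0
time: 1.45
ee_pos: [0.3022, -0.3466, 0.2421]
tcp_rot: [[0.083, 0.997, 0.0], [0.997, -0.083, 0.0], [0.0, 0.0, -1.0]]
ft_force: [0.4, -0.2, 0.2]
width: 0.0855
grasp_force: 0.0
t 1.45 p [ 0.3022 -0.3466  0.2421] yaw 85.26 tilt [0.0001 0.0003] w 0.0855 g 0.0 F [ 0.4  -0.22  0.22]
now-axes [0.3558 0.2004 0.0922] after-turn axes [0.3557 0.2007 0.0921] turn z deg -0.04
```

```bash

python3 -m inch '[[0.0356,0.02,0,0,0,0,0.0854],[0.0356,0.02,0,0,0,0,0.0854],[0.0356,0.02,0,0,0,0,0.0854],[0.0356,0.02,0,0,0,0,0.0854],[0.0356,0.02,0,0,0,0,0.0854]]' >/dev/null
python3 -m inch '[[0.0356,0.02,0,0,0,0,0.0854],[0.0356,0.02,0,0,0,0,0.0854],[0.0356,0.02,0,0,0,0,0.0854],[0.0356,0.02,0,0,0,0,0.0854],[0.0356,0.02,0,0,0,0,0.0854]]' >/dev/null
python3 -m inch '[[0,0,0.03,0,0,0,0.0854],[0,0,0.03,0,0,0,0.0854],[0,0,0.03,0,0,0,0.0854],[0,0,0,0,0,0,0.0854]]' >/dev/null
python3 st.py 0.5313 -0.0085 0.08 85.3
python3 - <<'E'
from h import *
f=grab_frame("scene");g=grab_frame("top")
cv2.imwrite("pics/a1.png",np.hstack([cv2.resize(f["color"][140:280,240:390],(400,373)),cv2.resize(g["color"][200:340,260:410],(400,373))])[:,:,::-1])
E
```

```text
t 2.62 p [ 0.5261 -0.0084  0.1466] yaw 85.37 tilt [-0.011   0.0025] w 0.0856 g 0.0 F [-2.44 -0.23 -0.31]
now-axes [0.0002 0.006  0.0665] after-turn axes [0.0003 0.0052 0.0666] turn z deg 0.07
```

View pics/a1.png

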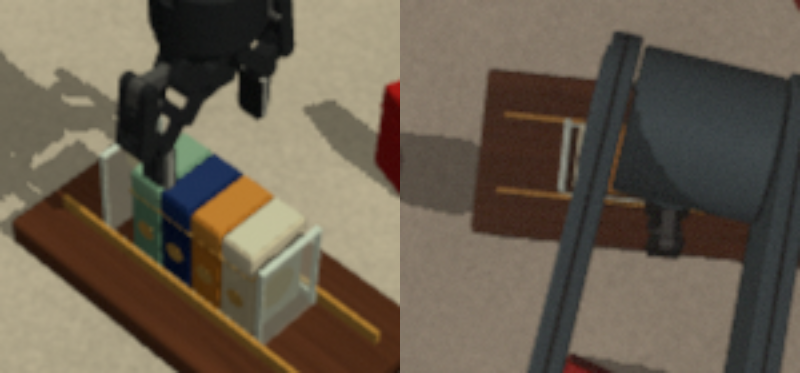

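The gripper hovers over the row, with its far fingertip near (165,180) in the left crop. I'll let it settle and then descend.

```bash

python3 -m inch '[[0,0,0,0,0,0,0.0854],[0,0,0,0,0,0,0.0854],[0,0,0,0,0,0,0.0854]]' >/dev/null
python3 st.py 0.5313 -0.0085 0.08 85.3
python3 - <<'E'
from h import *
f=grab_frame("scene")
p=np.array(r.observe()["ee_pos"]);R=np.array(r.observe()["tcp_rot"])
q=proj(f,[p+R@[0,a,b] for a in(.0427,-.0427) for b in(-.002,-.008)]);print(((q-[240,140])/.375).round())
E
```

```text
t 2.97 p [ 0.5313 -0.0104  0.1543] yaw 85.28 tilt [ 0.0036 -0.0008] w 0.0857 g 0.0 F [-0.07  0.3  -0.14]
now-axes [ 0.0019 -0.0004  0.0743] after-turn axes [ 0.0019 -0.0001  0.0743] turn z deg -0.02
[[156. 174.]
 [156. 167.]
 [241. 110.]
 [242. 103.]]
```

```bash

python3 -m inch '[[0.002,0,0.02,0,0,0,0.0854],[0,0,0.02,0,0,0,0.0854],[0,0,0.02,0,0,0,0.0854],[0,0,0.0143,0,0,0,0.0854],[0,0,0,0,0,0,0.0854]]' >/dev/null
python3 -m inch '[[0,0,0,0,0,0,0.0854],[0,0,0,0,0,0,0.0854],[0,0,0,0,0,0,0.0854]]' >/dev/null
python3 st.py 0.5313 -0.0085 0.08 85.3
python3 -m inch '[[0,0,0,0,0,0,0.05],[0,0,0,0,0,0,0.05],[0,0,0,0,0,0,0.05],[0,0,0,0,0,0,0.05],[0,0,0,0,0,0,0.05]]' 20 >/dev/null
python3 -m inch '[[0,0,0,0,0,0,0.05],[0,0,0,0,0,0,0.05],[0,0,0,0,0,0,0.05]]' >/dev/null
python3 st.py
```

```text
t 3.68 p [ 0.5314 -0.0081  0.0795] yaw 85.31 tilt [ 0.0028 -0.0006] w 0.0856 g 0.0 F [ 1.27 -0.43 -0.53]
now-axes [-0.0004 -0.     -0.0005] after-turn axes [-0.0004 -0.     -0.0005] turn z deg 0.01
t 4.35 p [ 0.5307 -0.0079  0.0788] yaw 85.32 tilt [ 0.0012 -0.0003] w 0.0560 g 22.1 F [-0.38 -0.5   5.79]
```

```bash

python3 -m inch '[[0,0,-0.0008,0,0,0,0.05],[-0.002,0,0,0,0,0,0.05],[-0.002,0,0,0,0,0,0.05],[-0.002,0,0,0,0,0,0.05],[-0.002,0,0,0,0,0,0.05]]' >/dev/null; python3 st.py
python3 -m inch '[[-0.002,0,0,0,0,0,0.05],[-0.002,0,0,0,0,0,0.05],[-0.002,0,0,0,0,0,0.05],[-0.001,0,0,0,0,0,0.05],[0,0,0,0,0,0,0.05]]' >/dev/null; python3 st.py
```

```text
t 4.77 p [ 0.5296 -0.0158  0.0788] yaw 85.31 tilt [0.     0.0003] w 0.0558 g 21.7 F [-0.64  1.34  2.  ]
t 5.18 p [ 0.529  -0.0232  0.0788] yaw 85.30 tilt [-0.     -0.0002] w 0.0560 g 21.7 F [-0.62  0.47  2.01]
```

```bash

python3 -m inch '[[-0.001,0,0,0,0,0,0.05],[-0.001,0,0,0,0,0,0.05],[-0.001,0,0,0,0,0,0.05],[-0.001,0,0,0,0,0,0.05]]' >/dev/null; python3 st.py
python3 -m inch '[[-0.001,0,0,0,0,0,0.05],[-0.001,0,0,0,0,0,0.05]]' >/dev/null; python3 st.py
```

```text
t 5.52 p [ 0.5287 -0.0268  0.0788] yaw 85.32 tilt [-0.      0.0001] w 0.0558 g 21.7 F [0.78 1.35 1.9 ]
t 5.68 p [ 0.5285 -0.0288  0.0788] yaw 85.32 tilt [-0.  0.] w 0.0558 g 21.7 F [-0.5   2.15  1.68]
```

```bash
python3 -m inch '[[-0.001,0,0,0,0,0,0.05]]' >/dev/null; python3 st.py
```

```text
t 5.77 p [ 0.5284 -0.0298  0.0788] yaw 85.31 tilt [-0.  0.] w 0.0556 g 21.7 F [-0.27  1.99  2.52]
```

```bash
python3 -m inch '[[-0.0005,0,0,0,0,0,0.05],[0,0,0,0,0,0,0.05]]' >/dev/null; python3 st.py
```

```text
t 5.93 p [ 0.5284 -0.0304  0.0788] yaw 85.31 tilt [ 0.     -0.0001] w 0.0557 g 21.7 F [0.48 1.85 1.54]
```

```bash
cat > ok.py <<'E'
import sys;from station import r
s=r.observe();f=s["ft_force"];i=int(sys.argv[1]);lim=float(sys.argv[2])
print([round(float(x),2) for x in f],[round(float(x),4) for x in s["ee_pos"]]);sys.exit(abs(f[i])>lim)
E
I='python3 -m inch'
$I '[[-0.0007,0,0,0,0,0,0.05],[0,0,0,0,0,0,0.05]]' >/dev/null; python3 ok.py 1 4 && 
$I '[[-0.0007,0,0,0,0,0,0.05],[0,0,0,0,0,0,0.05]]' >/dev/null; python3 ok.py 1 4 && 
$I '[[-0.0007,0,0,0,0,0,0.05],[0,0,0,0,0,0,0.05]]' >/dev/null; python3 ok.py 1 4 && 
$I '[[-0.0007,0,0,0,0,0,0.05],[0,0,0,0,0,0,0.05]]' >/dev/null; python3 ok.py 1 4
```

```text
[-1.36, 1.69, 2.32] [0.5283, -0.031, 0.0788]
[-1.36, 1.69, 2.32] [0.5283, -0.031, 0.0788]
[-1.36, 1.69, 2.32] [0.5283, -0.031, 0.0788]
[-1.36, 1.69, 2.32] [0.5283, -0.031, 0.0788]False
False
False
False
```

```bash
sed -i 's/sys.exit(abs(f\[i\])>lim)/sys.exit(int(abs(f[i])>lim))/' ok.py
I='python3 -m inch'
$I '[[-0.0007,0,0,0,0,0,0.05],[0,0,0,0,0,0,0.05]]' >/dev/null; python3 ok.py 1 4 && 
$I '[[-0.0007,0,0,0,0,0,0.05],[0,0,0,0,0,0,0.05]]' >/dev/null && python3 ok.py 1 4 && 
$I '[[-0.0007,0,0,0,0,0,0.05],[0,0,0,0,0,0,0.05]]' >/dev/null && python3 ok.py 1 4 && 
$I '[[-0.0007,0,0,0,0,0,0.05],[0,0,0,0,0,0,0.05]]' >/dev/null && python3 ok.py 1 4
```

```text
[-0.21, 1.68, 2.2] [0.5283, -0.0317, 0.0788]
[0.14, 1.25, 2.1] [0.5282, -0.0324, 0.0788]
[0.17, 4.53, 3.89] [0.5282, -0.0326, 0.0788]
```

```bash
I='python3 -m inch'
$I '[[0,0,0,0,0,0,0.0854],[0,0,0,0,0,0,0.0854],[0,0,0,0,0,0,0.0854],[0,0,0,0,0,0,0.0854],[0,0,-0.01,0,0,0,0.0854]]' >/dev/null; python3 st.py
$I '[[0,0,-0.03,0,0,0,0.0854],[0,0,-0.035,0,0,0,0.0854],[0.018,0,0,0,0,0,0.0854],[0.018,0,0,0,0,0,0.0854],[0.018,0,0,0,0,0,0.0854]]' >/dev/null
$I '[[0,0,0,0,0,0,0.0854],[0,0,0,0,0,0,0.0854],[0,0,0,0,0,0,0.0854]]' >/dev/null; python3 st.py 0.5330 0.0216 0.081 85.3
```

```text
t 7.02 p [ 0.5267 -0.0329  0.0874] yaw 85.30 tilt [-0.0039  0.0008] w 0.0857 g 0.0 F [ 0.38 -0.16 -0.01]
t 7.68 p [0.5326 0.0203 0.1541] yaw 85.34 tilt [ 0.0002 -0.0006] w 0.0853 g 0.0 F [-0.24 -0.79 -0.57]
now-axes [0.0013 0.0003 0.0731] after-turn axes [0.0013 0.0003 0.0731] turn z deg 0.04
```

```bash
I='python3 -m inch'
$I '[[0.0013,0,0.02,0,0,0,0.0854],[0,0,0.02,0,0,0,0.0854],[0,0,0.02,0,0,0,0.0854],[0,0,0.0125,0,0,0,0.0854],[0,0,0,0,0,0,0.0854]]' >/dev/null
$I '[[0,0,0,0,0,0,0.0854],[0,0,0,0,0,0,0.05],[0,0,0,0,0,0,0.05],[0,0,0,0,0,0,0.05],[0,0,0,0,0,0,0.05]]' 20 >/dev/null; python3 st.py
$I '[[0,0,0,0,0,0,0.05],[0,0,0,0,0,0,0.05],[0,0,0,0,0,0,0.05]]' >/dev/null; python3 st.py
$I '[[0,0,-0.0007,0,0,0,0.05],[0.0015,0,0,0,0,0,0.05],[0.0015,0,0,0,0,0,0.05],[0.001,0,0,0,0,0,0.05],[0,0,0,0,0,0,0.05]]' >/dev/null; python3 ok.py 1 4 &&
$I '[[0.001,0,0,0,0,0,0.05],[0,0,0,0,0,0,0.05]]' >/dev/null && python3 ok.py 1 4 &&
$I '[[0.0007,0,0,0,0,0,0.05],[0,0,0,0,0,0,0.05]]' >/dev/null && python3 ok.py 1 4
```

```text
t 8.52 p [0.5335 0.0218 0.0826] yaw 85.31 tilt [ 0.0023 -0.0006] w 0.0559 g 22.1 F [-0.04 -1.66  4.37]
t 8.77 p [0.5335 0.0218 0.0825] yaw 85.32 tilt [ 0.0022 -0.0008] w 0.0558 g 22.3 F [-0.19 -1.11  5.75]
[-0.51, -2.71, 6.54] [0.5335, 0.0258, 0.0825]
[-0.17, -3.17, 5.67] [0.5336, 0.0268, 0.0825]
[-0.54, -2.77, 6.04] [0.5337, 0.0274, 0.0825]
```

```bash
I='python3 -m inch'
$I '[[0.0006,0,-0.0005,0,0,0,0.05],[0,0,0,0,0,0,0.05]]' >/dev/null; python3 ok.py 1 5 &&
$I '[[0.0006,0,0,0,0,0,0.05],[0,0,0,0,0,0,0.05]]' >/dev/null && python3 ok.py 1 5 &&
$I '[[0.0006,0,0,0,0,0,0.05],[0,0,0,0,0,0,0.05]]' >/dev/null && python3 ok.py 1 5 &&
$I '[[0.0006,0,0,0,0,0,0.05],[0,0,0,0,0,0,0.05]]' >/dev/null && python3 ok.py 1 5 &&
$I '[[0.0006,0,0,0,0,0,0.05],[0,0,0,0,0,0,0.05]]' >/dev/null && python3 ok.py 1 5
```

```text
[0.8, -0.94, 3.07] [0.5333, 0.0285, 0.0826]
[0.64, -2.81, 2.76] [0.5333, 0.029, 0.0825]
[-0.8, -5.09, 3.33] [0.5334, 0.0292, 0.0826]
```

```bash
I='python3 -m inch'
$I '[[0,0,0,0,0,0,0.0854],[0,0,0,0,0,0,0.0854],[0,0,0,0,0,0,0.0854],[0,0,0,0,0,0,0.0854],[0,0,-0.01,0,0,0,0.0854]]' >/dev/null
$I '[[0,0,-0.03,0,0,0,0.0854],[0,0,-0.03,0,0,0,0.0854],[-0.015,0,0,0,0,0,0],[-0.0163,0,0,0,0,0,0],[0,0,0,0,0,0,0]]' >/dev/null
$I '[[0,0,0,0,0,0,0],[0,0,0,0,0,0,0],[0,0,0,0,0,0,0],[0,0,0,0,0,0,0],[0,0,0,0,0,0,0]]' >/dev/null;  python3 st.py 0.5308 -0.002 0.092 85.3
python3 - <<'E'
from h import *
f=grab_frame("scene");g=grab_frame("top")
cv2.imwrite("pics/a2.png",np.hstack([cv2.resize(f["color"][140:280,240:390],(400,373)),cv2.resize(g["color"][200:340,260:410],(400,373))])[:,:,::-1])
E
```

```text
t 11.27 p [ 0.5306 -0.0011  0.1523] yaw 85.35 tilt [-0.0006  0.0003] w 0.0001 g 0.0 F [ 0.04 -0.72  0.94]
now-axes [-0.0009  0.0003  0.0603] after-turn axes [-0.0009  0.0003  0.0603] turn z deg 0.05
```

View pics/a2.png

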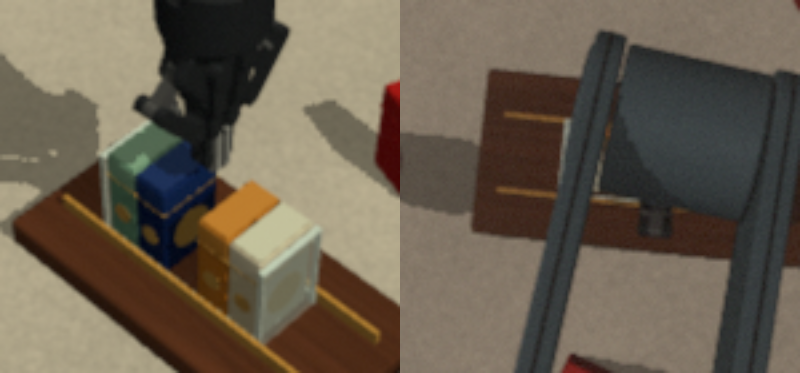

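The gap is open, with navy at (178,185) and amber at (240,215) in the left crop, and the closed fingers are above it. Next I'll probe both walls of the gap.

```bash
I='python3 -m inch'
$I '[[-0.0009,0,0.02,0,0,0,0],[0,0,0.015,0,0,0,0],[0,0,0,0,0,0,0]]' >/dev/null; python3 ok.py 2 3 &&
$I '[[0,0,0.01,0,0,0,0],[0,0,0.012,0,0,0,0],[0,0,0,0,0,0,0],[0,0,0,0,0,0,0],[0,0,0,0,0,0,0]]' >/dev/null && python3 ok.py 2 3 &&
$I '[[0.001,0,0,0,0,0,0],[0.001,0,0,0,0,0,0],[0.001,0,0,0,0,0,0],[0,0,0,0,0,0,0]]' >/dev/null && python3 ok.py 1 2 &&
$I '[[0.0007,0,0,0,0,0,0],[0,0,0,0,0,0,0]]' >/dev/null && python3 ok.py 1 2 &&
$I '[[0.0007,0,0,0,0,0,0],[0,0,0,0,0,0,0]]' >/dev/null && python3 ok.py 1 2 &&
$I '[[0.0007,0,0,0,0,0,0],[0,0,0,0,0,0,0]]' >/dev/null && python3 ok.py 1 2 &&
$I '[[0.0007,0,0,0,0,0,0],[0,0,0,0,0,0,0]]' >/dev/null && python3 ok.py 1 2
```

```text
[-0.79, 0.44, -0.65] [0.5286, -0.002, 0.1148]
[-0.29, 0.82, -0.32] [0.5312, -0.0026, 0.0962]
[-1.01, -0.24, 0.14] [0.5312, 0.0006, 0.0959]
[-0.53, -0.74, 0.38] [0.5312, 0.001, 0.0958]
[-1.3, -4.86, 2.23] [0.5311, 0.0012, 0.0957]
```

```bash
I='python3 -m inch'
$I '[[-0.004,0,0,0,0,0,0],[-0.003,0,0,0,0,0,0],[-0.001,0,0,0,0,0,0],[0,0,0,0,0,0,0]]' >/dev/null ; python3 ok.py 1 2 &&
$I '[[-0.0007,0,0,0,0,0,0],[0,0,0,0,0,0,0]]' >/dev/null && python3 ok.py 1 2 &&
$I '[[-0.0007,0,0,0,0,0,0],[0,0,0,0,0,0,0]]' >/dev/null && python3 ok.py 1 2 &&
$I '[[-0.0007,0,0,0,0,0,0],[0,0,0,0,0,0,0]]' >/dev/null && python3 ok.py 1 2 &&
$I '[[-0.0007,0,0,0,0,0,0],[0,0,0,0,0,0,0]]' >/dev/null && python3 ok.py 1 2 &&
$I '[[-0.0007,0,0,0,0,0,0],[0,0,0,0,0,0,0]]' >/dev/null && python3 ok.py 1 2;  python3 ok.py 1 2
```

```text
[-0.26, 0.11, -0.13] [0.5303, -0.0063, 0.0954]
[-0.05, 1.24, 0.1] [0.5302, -0.0068, 0.0954]
[-0.17, -0.74, 0.35] [0.5303, -0.0075, 0.0955]
[-0.81, -0.82, 0.37] [0.5302, -0.0083, 0.0955]
[0.65, 1.02, -0.74] [0.5302, -0.009, 0.0955]
[0.37, 2.43, -0.14] [0.5302, -0.0094, 0.0955]
[0.37, 2.43, -0.14] [0.5302, -0.0094, 0.0955]
```

```bash
I='python3 -m inch'
$I '[[0.004,0,-0.02,0,0,0,0],[0,0,-0.035,0,0,0,0],[0,0,-0.035,0,0,0,0],[-0.038,0,0,0,0,0,0.0854],[-0.038,0,0,0,0,0,0.0854]]' >/dev/null
$I '[[-0.038,0.005,0,0,0,0,0.0854],[-0.038,0.005,0,0,0,0,0.0854],[-0.038,0.005,0,0,0,0,0.0854],[-0.038,0.005,0,0,0,0,0.0854],[-0.038,0,0,0,0,0,0.0854]]' >/dev/null
$I '[[0,0,0,0,0,6.9,0.0854],[0,0,0,0,0,6.9,0.0854],[0,0,0,0,0,6.9,0.0854],[0,0,0,0,0,6.9,0.0854],[0,0,0,0,0,6.9,0.0854]]' >/dev/null
$I '[[0,0,0,0,0,6.9,0.0854],[0,0,0,0,0,6.9,0.0854],[0,0,0,0,0,6.9,0.0854],[0,0,0,0,0,6.8,0.0854],[0,0,0,0,0,0,0.0854]]' >/dev/null
python3 st.py 0.5296 -0.281 0.055 23.3
```

```text
t 15.53 p [ 0.5285 -0.2724  0.1854] yaw 23.07 tilt [-0.0003 -0.    ] w 0.0854 g 0.0 F [-0.79 -0.66  0.34]
now-axes [-0.0023  0.0083  0.1304] after-turn axes [-0.0023  0.0083  0.1304] turn z deg -0.23
```

```bash
I='python3 -m inch'
$I '[[-0.0023,0.0083,0.03,0,0,0,0.0854],[0,0,0.035,0,0,0,0.0854],[0,0,0.035,0,0,0,0.0854],[0,0,0.025,0,0,0,0.0854],[0,0,0.005,0,0,0,0.0854]]' >/dev/null
$I '[[0,0,0,0,0,0,0.0854],[0,0,0,0,0,0,0.0854],[0,0,0,0,0,0,0.04],[0,0,0,0,0,0,0.04],[0,0,0,0,0,0,0.04]]' 20 >/dev/null;python3 st.py 0.5296 -0.281 0.055 23.3
$I '[[0,0,0,0,0,0,0.025],[0,0,0,0,0,0,0.025],[0,0,0,0,0,0,0.025],[0,0,0,0,0,0,0.025],[0,0,0,0,0,0,0.025]]' >/dev/null;python3 st.py
```

```text
t 16.37 p [ 0.5307 -0.2816  0.0574] yaw 23.34 tilt [ 0.0026 -0.002 ] w 0.0514 g 0.0 F [-0.56 -0.57  0.09]
now-axes [-0.0008 -0.001   0.0023] after-turn axes [-0.0008 -0.001   0.0024] turn z deg 0.04
t 16.78 p [ 0.5302 -0.2812  0.0565] yaw 23.33 tilt [ 0.0012 -0.0009] w 0.0297 g 25.3 F [-0.05  0.85  6.9 ]
```

```bash
I='python3 -m inch'
$I '[[0,0,0,0,0,0,0.0854],[0,0,0,0,0,0,0.0854],[0,0,0,0,0,0,0.0854],[0,0,0,0,0,0,0.0854],[0,0,-0.02,0,0,0,0.0854]]' >/dev/null
$I '[[0,0,-0.025,0,0,0,0.0854],[0,0,-0.025,0,0,-6.92,0.0854],[0,0,0,0,0,-6.92,0.0854],[0,0,0,0,0,-6.92,0.0854],[0,0,0,0,0,-6.92,0.0854]]' >/dev/null
$I '[[0,0,0,0,0,-6.92,0.0854],[0,0,0,0,0,-6.92,0.0854],[0,0,0,0,0,-6.92,0.0854],[0,0,0,0,0,-6.92,0.0854],[0,0,0,0,0,-6.92,0.0854]]' >/dev/null
$I '[[0,0,0,0,0,-6.92,0.0854],[0,0,0,0,0,-6.92,0.0854],[0,0,0,0,0,-6.92,0.0854],[0,0,0,0,0,-6.92,0.0854],[0,0,0,0,0,0,0.0854]]' >/dev/null
$I '[[0,0,0,0,0,0,0.0854],[0,0,0,0,0,0,0.0854]]' >/dev/null
python3 st.py 0.5302 -0.2812 0.057 113.33
```

```text
t 18.62 p [ 0.5297 -0.2809  0.1254] yaw 113.07 tilt [-0.0002  0.0002] w 0.0854 g 0.0 F [-0.28 -0.85  0.59]
now-axes [-0.0005  0.0003  0.0684] after-turn axes [-0.0005  0.0003  0.0684] turn z deg -0.26
```

```bash
I='python3 -m inch'
$I '[[-0.0005,0.0003,0.02,0,0,-0.26,0.0854],[0,0,0.02,0,0,0,0.0854],[0,0,0.02,0,0,0,0.0854],[0,0,0.008,0,0,0,0.0854],[0,0,0,0,0,0,0.0854]]' >/dev/null
$I '[[0,0,0,0,0,0,0.0854],[0,0,0,0,0,0,0.0854]]' >/dev/null;python3 st.py 0.5302 -0.2812 0.057 113.33
$I '[[0,0,0,0,0,0,0.05],[0,0,0,0,0,0,0.05],[0,0,0,0,0,0,0.05],[0,0,0,0,0,0,0.05],[0,0,0,0,0,0,0.05]]' 25 >/dev/null
$I '[[0,0,0,0,0,0,0.05],[0,0,0,0,0,0,0.05],[0,0,0,0,0,0,0.05]]' >/dev/null; python3 st.py
```

```text
t 19.20 p [ 0.531  -0.2818  0.0587] yaw 113.49 tilt [ 0.0015 -0.0012] w 0.0852 g 0.0 F [0.55 0.28 0.64]
now-axes [ 0.0009 -0.0005  0.0017] after-turn axes [ 0.0009 -0.0005  0.0017] turn z deg 0.16
t 19.87 p [ 0.5308 -0.2818  0.0586] yaw 113.53 tilt [ 0.0014 -0.0013] w 0.0559 g 28.0 F [-1.58 -0.35  6.48]
```

```bash
I='python3 -m inch'
$I '[[0,0,-0.01,0,0,0,0.05],[0,0,-0.03,0,0,0,0.05],[0,0,-0.035,0,0,0,0.05],[0,0,-0.035,0,0,0,0.05],[0,0,-0.025,0,0,0,0.05]]' >/dev/null
$I '[[0,0,0,0,0,5.65,0.05],[0,0,0,0,0,5.65,0.05],[0,0,0,0,0,5.65,0.05],[0,0,0,0,0,5.65,0.05],[0,0,0,0,0,5.6,0.05]]' >/dev/null
$I '[[0,0,0,0,0,0,0.05],[0,0,0,0,0,0,0.05],[0,0,0,0,0,0,0.05]]' >/dev/null; python3 st.py 0.5312 -0.0049 0.19 85.3
```

```text
t 20.95 p [ 0.5301 -0.2811  0.1925] yaw 85.49 tilt [-0.0003  0.0003] w 0.0556 g 27.6 F [ 0.11 -0.03 -1.34]
now-axes [ 0.2754 -0.0206  0.0026] after-turn axes [ 0.2754 -0.0216  0.0025] turn z deg 0.19
```

```bash
I='python3 -m inch'
$I '[[0.03,-0.0024,0,0,0,0.19,0.05],[0.03,-0.0024,0,0,0,0,0.05],[0.03,-0.0024,0,0,0,0,0.05],[0.03,-0.0024,0,0,0,0,0.05],[0.03,-0.0024,0,0,0,0,0.05]]' >/dev/null
$I '[[0.03,-0.0024,0,0,0,0,0.05],[0.03,-0.0024,0,0,0,0,0.05],[0.03,-0.0024,0,0,0,0,0.05],[0.03,-0.0024,0,0,0,0,0.05],[0,0,0,0,0,0,0.05]]' >/dev/null
$I '[[0,0,0,0,0,0,0.05],[0,0,0,0,0,0,0.05],[0,0,0,0,0,0,0.05],[0,0,0,0,0,0,0.05]]' >/dev/null; python3 st.py 0.5312 -0.0049 0.19 85.3
```

```text
t 22.12 p [ 0.5316 -0.0115  0.1925] yaw 85.08 tilt [-0.     -0.0002] w 0.0559 g 27.5 F [ 0.32 -0.18 -2.55]
now-axes [ 0.0066 -0.001   0.0025] after-turn axes [ 0.0066 -0.001   0.0025] turn z deg -0.22
```

```bash
I='python3 -m inch'
$I '[[0.0066,-0.001,0.005,0,0,-0.2,0.05],[0,0,0.008,0,0,0,0.05],[0,0,0,0,0,0,0.05],[0,0,0,0,0,0,0.05],[0,0,0,0,0,0,0.05]]' >/dev/null
python3 st.py 0.5312 -0.0049 0.17 85.3
python3 - <<'E'
from h import *
f=grab_frame("scene")
cv2.imwrite("pics/a3.png",cv2.resize(f["color"][150:270,250:370],(600,600),interpolation=cv2.INTER_CUBIC)[:,:,::-1])
E
```

```text
t 22.53 p [ 0.5309 -0.0039  0.1792] yaw 85.34 tilt [-0.0007  0.0001] w 0.0557 g 27.5 F [-0.81  0.06 -1.93]
now-axes [-0.001   0.0004  0.0092] after-turn axes [-0.001   0.0004  0.0092] turn z deg 0.04
```

View pics/a3.png

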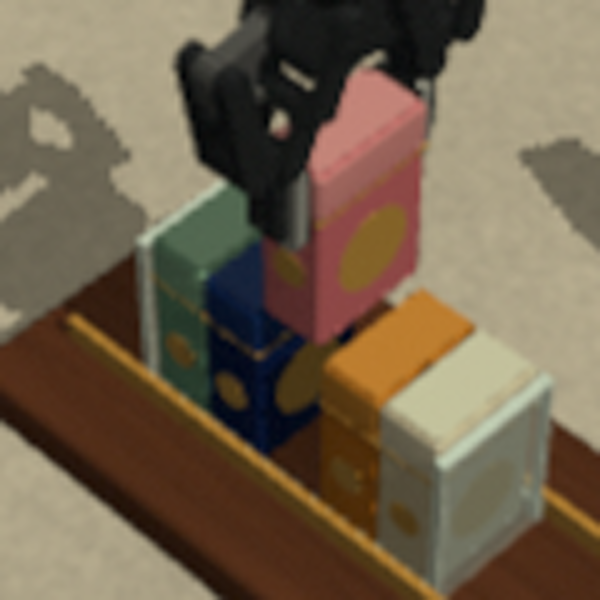

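The rose hangs upright over the gap, with its lower front corner at (315,340) next to amber's edge at (325,370). I'll descend slowly and watch the force.

```bash
I='python3 -m inch'
$I '[[-0.001,0.0004,0,0,0,0,0.05],[0,0,0,0,0,0,0.05],[0,0,0,0,0,0,0.05]]' >/dev/null; python3 st.py 0.5312 -0.0049 0.17 85.3
$I '[[0,0,0.002,0,0,0,0.05],[0,0,0.002,0,0,0,0.05],[0,0,0.002,0,0,0,0.05]]' >/dev/null; python3 ok.py 2 3.5 &&
$I '[[0,0,0.0015,0,0,0,0.05],[0,0,0.0015,0,0,0,0.05]]' >/dev/null && python3 ok.py 2 3 &&
$I '[[0,0,0.0015,0,0,0,0.05],[0,0,0.0015,0,0,0,0.05]]' >/dev/null && python3 ok.py 2 3 &&
$I '[[0,0,0.0015,0,0,0,0.05],[0,0,0.0015,0,0,0,0.05]]' >/dev/null && python3 ok.py 2 3
```

```text
t 22.83 p [ 0.5315 -0.0049  0.1797] yaw 85.34 tilt [ 0.0004 -0.0001] w 0.0560 g 27.5 F [-0.22  0.68 -1.86]
now-axes [-0.     -0.0003  0.0097] after-turn axes [-0.     -0.0003  0.0097] turn z deg 0.04
[0.91, 0.06, -1.16] [0.5313, -0.0048, 0.1733]
[-0.4, -0.3, -2.25] [0.5312, -0.0047, 0.1702]
[0.37, -0.31, -1.79] [0.5314, -0.0048, 0.1673]
[0.66, 0.65, -2.5] [0.5314, -0.0048, 0.1644]
```

```bash
I='python3 -m inch'
$I '[[0,0,0.003,0,0,0,0.05],[0,0,0.003,0,0,0,0.05],[0,0,0.003,0,0,0,0.05]]' >/dev/null; python3 ok.py 2 3.5 && python3 ok.py 1 3 &&
$I '[[0,0,0.003,0,0,0,0.05],[0,0,0.003,0,0,0,0.05],[0,0,0.003,0,0,0,0.05]]' >/dev/null && python3 ok.py 2 3.5 && python3 ok.py 1 3 &&
$I '[[0,0,0.003,0,0,0,0.05],[0,0,0.003,0,0,0,0.05],[0,0,0.003,0,0,0,0.05]]' >/dev/null && python3 ok.py 2 3.5 && python3 ok.py 1 3 &&
$I '[[0,0,0.003,0,0,0,0.05],[0,0,0.003,0,0,0,0.05],[0,0,0.003,0,0,0,0.05]]' >/dev/null && python3 ok.py 2 3.5 && python3 ok.py 1 3 &&
$I '[[0,0,0.003,0,0,0,0.05],[0,0,0.003,0,0,0,0.05],[0,0,0.003,0,0,0,0.05]]' >/dev/null && python3 ok.py 2 3.5 && python3 ok.py 1 3 &&
$I '[[0,0,0.003,0,0,0,0.05],[0,0,0.003,0,0,0,0.05],[0,0,0.003,0,0,0,0.05]]' >/dev/null && python3 ok.py 2 3.5 && python3 ok.py 1 3
```

```text
[0.08, -0.41, -1.86] [0.5313, -0.0048, 0.1552]
[0.08, -0.41, -1.86] [0.5313, -0.0048, 0.1552]
[0.43, -0.26, -1.55] [0.5313, -0.0048, 0.1462]
[0.43, -0.26, -1.55] [0.5313, -0.0048, 0.1462]
[-0.42, -0.94, -1.85] [0.5314, -0.0048, 0.1372]
[-0.42, -0.94, -1.85] [0.5314, -0.0048, 0.1372]
[0.46, -0.13, -2.53] [0.5314, -0.0048, 0.1282]
[0.46, -0.13, -2.53] [0.5314, -0.0048, 0.1282]
[-0.08, 0.32, -1.61] [0.5314, -0.0048, 0.1192]
[-0.08, 0.32, -1.61] [0.5314, -0.0048, 0.1192]
[0.02, -0.59, -2.43] [0.5314, -0.0048, 0.1102]
[0.02, -0.59, -2.43] [0.5314, -0.0048, 0.1102]
```

```bash
I='python3 -m inch'
$I '[[0,0,0.003,0,0,0,0.05],[0,0,0.003,0,0,0,0.05],[0,0,0.003,0,0,0,0.05]]' >/dev/null; python3 ok.py 2 3.5 &&
$I '[[0,0,0.0015,0,0,0,0.05],[0,0,0.0015,0,0,0,0.05]]' >/dev/null && python3 ok.py 2 3 &&
$I '[[0,0,0.0015,0,0,0,0.05],[0,0,0.0015,0,0,0,0.05]]' >/dev/null && python3 ok.py 2 3 &&
$I '[[0,0,0.0015,0,0,0,0.05],[0,0,0.0015,0,0,0,0.05]]' >/dev/null && python3 ok.py 2 3 &&
$I '[[0,0,0.0015,0,0,0,0.05],[0,0,0.0015,0,0,0,0.05]]' >/dev/null && python3 ok.py 2 3 &&
$I '[[0,0,0.001,0,0,0,0.05],[0,0,0.001,0,0,0,0.05]]' >/dev/null && python3 ok.py 2 3 &&
$I '[[0,0,0.001,0,0,0,0.05],[0,0,0,0,0,0,0.05]]' >/dev/null && python3 ok.py 2 2 &&
$I '[[0,0,0.001,0,0,0,0.05],[0,0,0,0,0,0,0.05]]' >/dev/null && python3 ok.py 2 2
```

```text
[-0.06, -0.15, -2.02] [0.5314, -0.0048, 0.1012]
[-0.17, -0.01, -1.57] [0.5313, -0.0047, 0.0982]
[-0.53, 0.1, -2.51] [0.5315, -0.0048, 0.0955]
[0.84, -0.16, -1.63] [0.5314, -0.0048, 0.0925]
[0.73, -1.34, -2.05] [0.5314, -0.0048, 0.0894]
[-0.51, 0.26, -2.42] [0.5313, -0.0048, 0.0874]
[-0.37, 0.22, -1.98] [0.5313, -0.0047, 0.0863]
[-0.24, -0.51, -2.48] [0.5313, -0.0048, 0.0854]
```

```bash
I='python3 -m inch'
$I '[[0,0,0.0006,0,0,0,0.05],[0,0,0,0,0,0,0.05]]' >/dev/null; python3 ok.py 2 2.9 &&
$I '[[0,0,0.0006,0,0,0,0.05],[0,0,0,0,0,0,0.05]]' >/dev/null && python3 ok.py 2 2.9;
$I '[[0,0,0,0,0,0,0.05],[0,0,0,0,0,0,0.05]]' >/dev/null; python3 st.py
```

```text
[-1.03, 0.26, -2.06] [0.5314, -0.0047, 0.0849]
[-0.46, 0.71, 1.6] [0.5315, -0.0048, 0.0847]
t 27.00 p [ 0.5314 -0.0048  0.0846] yaw 85.34 tilt [ 0.0003 -0.    ] w 0.0560 g 27.9 F [-1.32  1.13  3.39]
```

The rose is on the tray floor, so I'll release it, retreat and check.

```bash
I='python3 -m inch'
$I '[[0,0,0,0,0,0,0.0854],[0,0,0,0,0,0,0.0854],[0,0,0,0,0,0,0.0854],[0,0,0,0,0,0,0.0854],[0,0,0,0,0,0,0.0854]]' >/dev/null; python3 st.py
$I '[[0,0,-0.01,0,0,0,0.0854],[0,0,-0.03,0,0,0,0.0854],[0,0,-0.035,0,0,0,0.0854],[0,0,-0.035,0,0,0,0.0854],[-0.02,-0.025,-0.01,0,0,0,0.0854]]' >/dev/null
$I '[[-0.02,-0.03,0,0,0,0,0.0854],[-0.02,-0.03,0,0,0,0,0.0854],[-0.02,-0.03,0,0,0,0,0.0854],[-0.02,-0.03,0,0,0,0,0.0854],[-0.02,-0.03,0,0,0,0,0.0854]]' >/dev/null
$I '[[0,0,0,0,0,0,0.0854],[0,0,0,0,0,0,0.0854],[0,0,0,0,0,0,0.0854]]' >/dev/null; python3 st.py
python3 - <<'E'
from h import *
f=grab_frame("scene");g=grab_frame("top")
cv2.imwrite("pics/a4.png",np.hstack([cv2.resize(f["color"][165:275,250:360],(400,400),interpolation=cv2.INTER_CUBIC),cv2.resize(g["color"][205:315,295:405],(400,400),interpolation=cv2.INTER_CUBIC)])[:,:,::-1])
E
```

```text
t 27.42 p [ 0.5314 -0.0048  0.0842] yaw 85.34 tilt [ 0. -0.] w 0.0853 g 0.0 F [ 0.83 -0.57  0.03]
t 28.50 p [ 0.3478 -0.1105  0.2051] yaw 85.27 tilt [ 0.002  -0.0008] w 0.0856 g 0.0 F [ 0.33 -0.05  0.88]
```

View pics/a4.png

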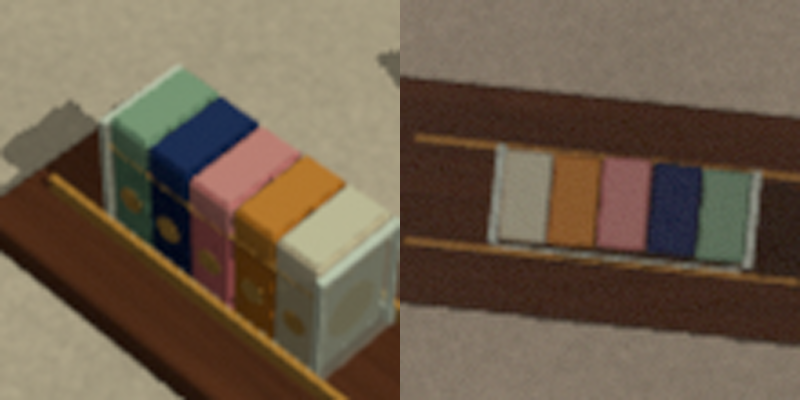

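The rose stands level and square between amber (575,200) and navy (675,208) in the right crop, and the gripper is clear of everything. I'm handing the job in.

```bash
python3 -c "
from station import order
print(order.finish_job())"
```

```text
the job is handed in; nothing more can be done
None
```

The rose tin stands on the tray between the navy and amber tins, upright and in line, and I let go and handed the job in at about 29 s; the hand-in call returned no verdict.

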